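Gauge the filters and rack the 12 mm one

TASK

Three framed filters in the wooden stand look alike; pinch them where they stand to find the one that is 12 mm thick, the only one that the blue acrylic rack's middle slot takes and its side clip holds, and take only that one to the rack. Push it down into the slot past the clip until it meets the sprung foot, whose height you must feel for, press it home with a steady push of about 12 N (never over 25 N) for about a second, and let go so that it stands there upright. Leave the other two standing in their bays and do not disturb the blower, the bracket or the lens cap keeper.

Things in the scene. Friction and masses are not known exactly. Their poses are not given: they have to be found in the camera images.
- filter_a_mid (a point): one of three look-alike framed filters (black frame, glass pane), about 70 g: 66 mm wide (own x), 80 mm tall (own z), thickness (own y) 9.5, 12 or 14.5 mm, each filter a different one; only a pinch across y tells which. This point is its centre, 40 mm above its lower edge. It starts upright and loose in a bay of the stand, lower edge 6 mm above the desk, and rocks a little when pinched
- filter_b_mid (a point): one of three look-alike framed filters (black frame, glass pane), about 70 g: 66 mm wide (own x), 80 mm tall (own z), thickness (own y) 9.5, 12 or 14.5 mm, each filter a different one; only a pinch across y tells which. This point is its centre, 40 mm above its lower edge. It starts upright and loose in a bay of the stand, lower edge 6 mm above the desk, and rocks a little when pinched
- filter_c_mid (a point): one of three look-alike framed filters (black frame, glass pane), about 70 g: 66 mm wide (own x), 80 mm tall (own z), thickness (own y) 9.5, 12 or 14.5 mm, each filter a different one; only a pinch across y tells which. This point is its centre, 40 mm above its lower edge. It starts upright and loose in a bay of the stand, lower edge 6 mm above the desk, and rocks a little when pinched
- stand: fixed dark wooden stand, 94 mm (x) by 190 mm (y) by 30 mm high, origin at the centre of its underside, on the desk. Three equal bays 68 mm (x) by 17 mm (y), 24 mm deep, centred at y = -70, 0 and +70 mm of its own frame; the filters stand in them with their x along the stand's x
- rack: fixed light blue acrylic rack, 100 mm (x) by 110 mm (y) by 60 mm high, origin at the centre of its underside, on the desk. The empty middle slot is 68.5 mm along x and 13.5 mm along y, with 2 mm chamfers at the mouth; white edging frames it; two short filters (orange, green) are fixed in it 38 mm to either side (along y), standing 2 mm above its top
- slot_mouth (a point): centre of the empty slot's mouth, level with the rack top, 60 mm above the desk; axes as the rack's (x along the slot, y across, z up). A sprung rubber foot in the slot carries the filter; its resting height, 24 to 38 mm below the mouth, differs each time and is not told. It gives from about 2 N, then 1 mm per 6 N over 4 mm, and lifts the filter back when let go
- clip (a joint): sprung steel clip in the +y wall of the slot, seen from above: how far it is pushed back into the wall, m (0 free, up to 0.006). Free, it stands 3.5 mm proud at 18 mm below the mouth, with a ramp up to the wall 4 mm below the mouth. It pushes to -y with 1 N plus 0.3 N per mm. The 12 mm filter holds it back about 2 mm; a 9.5 mm one does not move it and a 14.5 mm one does not enter the slot
- blower: red blower with a nozzle, 56 mm wide, 85 mm tall, loose, standing; origin at the centre of its underside
- bracket: small black L-bracket, foot 60 mm (x) by 30 mm (y), upright flange 50 mm high at its +x end, loose; origin at the centre of the underside of its foot
- cap_keeper: grey keeper plate 70 by 70 mm with a black lens cap in it, 15 mm high, loose; origin at the centre of its underside
Not all that is in view belongs to the job. What is shaped like the part that bears filter_b_mid but yellow is not meant. Leave any orange look-alike of the part that bears filter_a_mid alone.

How it is judged (in metres and radians):
On the way, in this order (a step that is already met when the one before it is completed fails the run):
1. one filter is lifted out of the stand (height (world z) of any of filter_a_mid, filter_b_mid, filter_c_mid above 0.09 m), for 0.1 s.
2. it is upright, at least 21.5 mm deep in the middle slot, and pressed on the rack (foot, clip and walls) with 8 to 18 N without a break (((z of filter_a_mid in the frame of slot_mouth below 0.0185 m and x of filter_a_mid in the frame of slot_mouth between -0.005 and 0.005 m and y of filter_a_mid in the frame of slot_mouth between -0.004 and 0.004 m and angle between filter_a_mid's own z axis and vertical below 0.1 rad and contact force between filter_a and rack between 8 and 18 N) or (z of filter_b_mid in the frame of slot_mouth below 0.0185 m and x of filter_b_mid in the frame of slot_mouth between -0.005 and 0.005 m and y of filter_b_mid in the frame of slot_mouth between -0.004 and 0.004 m and angle between filter_b_mid's own z axis and vertical below 0.1 rad and contact force between filter_b and rack between 8 and 18 N) or (z of filter_c_mid in the frame of slot_mouth below 0.0185 m and x of filter_c_mid in the frame of slot_mouth between -0.005 and 0.005 m and y of filter_c_mid in the frame of slot_mouth between -0.004 and 0.004 m and angle between filter_c_mid's own z axis and vertical below 0.1 rad and contact force between filter_c and rack between 8 and 18 N))), for 0.5 s.
At the end, for the whole second after the job is handed in: The right filter stands released, at rest in the middle slot, holding the clip back over 1 mm: lower edge 21.5 mm or more below the mouth, within 5 mm along and 4 mm across it, upright and in line within 0.1 rad; the other two within 20 mm of their starts, tilted less than 0.35 rad (value of joint clip above 0.001 m and ((z of filter_a_mid in the frame of slot_mouth below 0.0185 m and x of filter_a_mid in the frame of slot_mouth between -0.005 and 0.005 m and y of filter_a_mid in the frame of slot_mouth between -0.004 and 0.004 m and angle between filter_a_mid's own z axis and vertical below 0.1 rad and angle between the x axis of filter_a_mid and the x axis of slot_mouth, either way round below 0.1 rad and linear speed of filter_a below 0.02 m/s and angle between each of filter_b_mid, filter_c_mid's own z axis and vertical below 0.35 rad and distance of each of filter_b_mid, filter_c_mid from where it was at the start of the episode below 0.02 m) or (z of filter_b_mid in the frame of slot_mouth below 0.0185 m and x of filter_b_mid in the frame of slot_mouth between -0.005 and 0.005 m and y of filter_b_mid in the frame of slot_mouth between -0.004 and 0.004 m and angle between filter_b_mid's own z axis and vertical below 0.1 rad and angle between the x axis of filter_b_mid and the x axis of slot_mouth, either way round below 0.1 rad and linear speed of filter_b below 0.02 m/s and angle between each of filter_a_mid, filter_c_mid's own z axis and vertical below 0.35 rad and distance of each of filter_a_mid, filter_c_mid from where it was at the start of the episode below 0.02 m) or (z of filter_c_mid in the frame of slot_mouth below 0.0185 m and x of filter_c_mid in the frame of slot_mouth between -0.005 and 0.005 m and y of filter_c_mid in the frame of slot_mouth between -0.004 and 0.004 m and angle between filter_c_mid's own z axis and vertical below 0.1 rad and angle between the x axis of filter_c_mid and the x axis of slot_mouth, either way round below 0.1 rad and linear speed of filter_c below 0.02 m/s and angle between each of filter_a_mid, filter_b_mid's own z axis and vertical below 0.35 rad and distance of each of filter_a_mid, filter_b_mid from where it was at the start of the episode below 0.02 m))); the robot touches nothing.
It fails at once if a filter is pushed on the rack with more than 25 N (contact force between any of filter_a, filter_b, filter_c and rack above 25 N).
It fails at once if a second filter is taken from its bay (two moved by more than 30 mm) (distance of each of filter_b_mid, filter_c_mid from where it was at the start of the episode above 0.03 m or distance of each of filter_a_mid, filter_c_mid from where it was at the start of the episode above 0.03 m or distance of each of filter_a_mid, filter_b_mid from where it was at the start of the episode above 0.03 m).
It fails at once if the blower, the bracket or the lens cap keeper is moved by more than 20 mm (distance of any of blower, bracket, cap_keeper from where it was at the start of the episode above 0.02 m).
It also fails if it takes over 61 s, if anything falls off the work surface, if the arm or the gripper's body presses on something with over 40 N, if the wrist force passes 120 N, or if a joint passes its speed limit or range.

ROBOT

A 6-joint arm with a two-finger parallel gripper is mounted at the origin on the work surface. World frame = base frame: x ahead of the robot, y to its left, z up, the work surface at z = 0. Lengths are in mm, angles in rad, forces in N, time in s.
With the tool pointing down it reaches from about 275 to 825 mm from the base axis. Payload 4.9 kg.
Tool frame: the origin (TCP) lies at the very end of the fingers, on their centre line; the grasp point (between the pads) lies 19 mm behind it; z points along the fingers, y is the line along which they close (so a half turn about z gives the same grasp; the last joint's range is limited). The gripper opens to 85 mm and grips with 20 to 120 N. Pads are 22 mm wide; open, the fingers measure 114 mm over their backs; the gripper's body (76 mm by 85 mm) begins 54 mm behind the grasp point. The pads swing forward as they close: fully open they stand 13 mm farther back than shut.
Start: joints at [1.177, 0.326, -0.193, 1.052, 0, 1.437], TCP at [141.282, 531.562, 231.281] pointing down, gripper open.
Joint ranges: [-2.65, 2.65], [-0.97, 1.79], [-1.3, 1.35], [-1.93, 2.1], [-1.47, 1.37], [-3.14, 3.14]. Speed limits (rad/s): [2.57, 2.57, 3.14, 3.14, 3.14, 3.14].

INTERFACE

Orientations are given as [roll, pitch, yaw] about the fixed x, y, z axes, in that order (R = Rz(yaw) Ry(pitch) Rx(roll)).
In Python, from bench import bot, solve_ik, imaging gives the robot as it stands. Calls block until the motion is done:
- bot.move_ptp(position, orientation): joint-space move of the TCP to a pose.
- bot.movel(position, rot=None, max_speed=150, threshold=None): straight line of the TCP; rot=None keeps the orientation; max_speed is the mean speed in mm/s. With threshold (N) it stops when the force on the tool has changed by that much, and returns True; else False.
- bot.move_j(angles): joint-space move.
- bot.grip(opening, effort=None): opening from 0.0 (shut) to 1.0 (fully open); effort is the grip in N (None keeps the last); returns when the fingers have stopped.
- bot.dwell(seconds).
- solve_ik(position, orientation): joint angles nearest the present ones, or None.
- bot.get_state(): the state.
- imaging.capture(name): name is "scene" or "top" or "wrist"; returns the picture (420x560x3 uint8, blue, green, red); there is no depth.
- imaging.camera_model(name): a dict with "K" (3x3 intrinsics, pixels), "k1" (the pictures are not rectified: a ray, as slopes to the right and down, at radius r is drawn at 1 + k1 r^2 times it, then the intrinsics apply), "position" and "rotation" of the camera in the world. Camera axes: x right, y up, looking along -z (the intrinsics and any distortion apply to the point x, -y, -z); pixel columns grow to the right and rows downward; lengths in mm; the calibration is good to about 2 mm. A picture is of the moment at which its call begins: read the wrist's pose just before it. camera_model takes no time and is no camera call; for the wrist camera it gives the pose at the moment of the call.
A pose or a line that the arm cannot do raises bot.IKError and nothing moves.
- bot.sign_off(): hands the job in; it is judged then, once.
The state is a dict: "t": time; "qpos": joint angles; "joint_velocities": joint speeds; "effort": joint torques, N m; "tcp_pos": TCP position; "orientation": TCP orientation; "contact_force": force on the tool from outside, world axes, zero at the start; "wrist_torque": the same for the moment, N m; "opening": opening from 0.0 (shut) to 1.0 (fully open); "gripper_force": force on a finger pad.
Only numpy, scipy, OpenCV 4.12 (cv2) and the standard library are available. Lean on these libraries where they do the work, as an engineer would, in place of code of your own. Each camera call takes 0.05 s, during which the arm holds its last target. There are 200 camera calls.

## Working session

There is one attempt and no reset: what is moved stays moved. The work goes in short steps, each a Python script; the robot and the scene stay as the last script left them, time stands still between calls to the robot, and variables do not carry over. Pictures are saved under pics/ and viewed, at most 10 in all, crops included, and the job is handed in when it is done.

```bash
ls; mkdir -p pics; python3 - <<'E'
from bench import bot, imaging
import cv2,numpy as np
for n in("scene","top"):
    cv2.imwrite(f"pics/{n}0.png",imaging.capture(n))
    m=imaging.camera_model(n);print(n,{k:np.round(v,3).tolist() for k,v in m.items()})
s=bot.get_state();print({k:np.round(v,3).tolist() for k,v in s.items()})
E
```

```text
pics
scene {'K': [[469.539, 0.0, 282.397], [0.0, 469.539, 209.591], [0.0, 0.0, 1.0]], 'k1': -0.027, 'position': [1046.906, -395.976, 822.591], 'rotation': [0.721, 0.005, 0.754]}
top {'K': [[488.789, 0.0, 282.641], [0.0, 488.789, 200.21], [0.0, 0.0, 1.0]], 'k1': -0.036, 'position': [534.863, 64.003, 1002.074], 'rotation': [0.056, -0.011, -1.563]}
{'t': 0.1, 'qpos': [1.177, 0.327, -0.194, 1.052, -0.0, 1.437], 'joint_velocities': [-0.0, -0.002, 0.003, 0.0, -0.001, -0.0], 'effort': [0.001, -44.424, 26.304, 0.008, -0.0, 0.0], 'tcp_pos': [141.068, 531.044, 230.596], 'orientation': [-3.14, -0.0, 2.882], 'contact_force': [0.409, 0.273, -0.232], 'wrist_torque': [-0.001, -0.039, -0.008], 'gripper_force': 0.0, 'opening': 0.999}
```

View pics/top0.png

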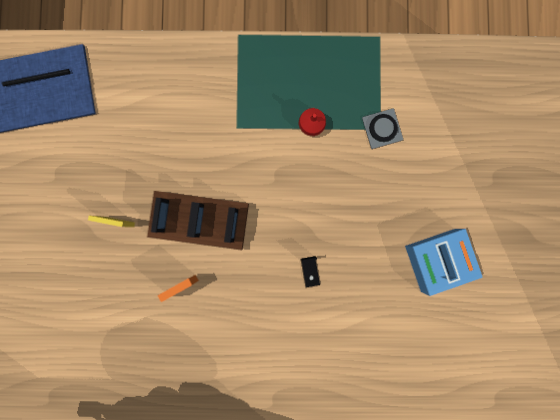

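View pics/scene0.png

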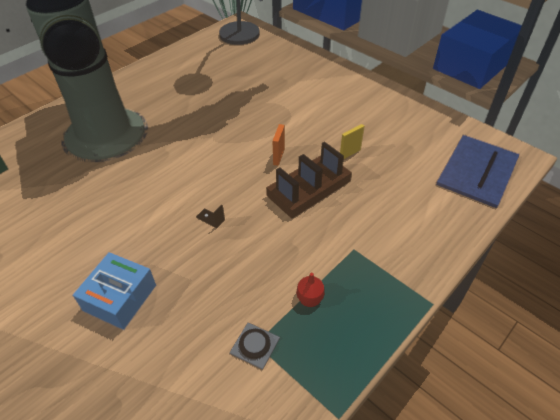

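Top view: the dark wooden stand is at (198,220), with black filters at (162,215), (197,219) and (233,223). The blue rack is at (444,261), with its white-edged slot at (448,262). The blower is at (313,121), the keeper at (383,128) and the bracket at (311,271). The yellow piece at (105,220) and the orange one at (180,288) are free-standing decoys. The three black ones in the stand fit the description.

```bash
cat > h.py <<'E'
from bench import bot, solve_ik, imaging
import cv2,numpy as np
from scipy.spatial.transform import Rotation as Ro
def cast(m,px,z):
    px=np.asarray(px,float).reshape(-1,1,2)
    u=cv2.undistortPoints(px,np.array(m["K"],float),np.array([m["k1"],0,0,0.])).reshape(-1,2)
    R=np.array(m["rotation"]);R=R if R.shape==(3,3) else Ro.from_euler("xyz",R).as_matrix()
    d=np.c_[u[:,0],-u[:,1],-np.ones(len(u))]@R.T
    p=np.array(m["position"]);return p+d*((z-p[2])/d[:,2])[:,None]
def rect(m,mask,z):
    "min area rectangle of the largest blob, cast on plane z: centre, sides, yaw of the long side"
    cs,_=cv2.findContours(mask.astype(np.uint8),cv2.RETR_EXTERNAL,cv2.CHAIN_APPROX_NONE)
    c=max(cs,key=cv2.contourArea)
    P=cast(m,c.reshape(-1,2),z)[:,:2].astype(np.float32)
    b=cv2.boxPoints(cv2.minAreaRect(P));e=[b[1]-b[0],b[2]-b[1]];l=[np.linalg.norm(v) for v in e]
    i=int(np.argmax(l));return b.mean(0),sorted(l),np.arctan2(e[i][1],e[i][0])%np.pi, c.reshape(-1,2).mean(0)
E
python3 - <<'E'
from h import *
im=cv2.imread("pics/top0.png");m=imaging.camera_model("top");hsv=cv2.cvtColor(im,cv2.COLOR_BGR2HSV)
H,S,V=cv2.split(hsv)
def box(M,x0,y0,x1,y1):
    o=np.zeros(M.shape,bool);o[y0:y1,x0:x1]=M[y0:y1,x0:x1];return o
print("slot",rect(m,box((S<60)&(V>170),400,225,490,300),60))
print("rack",rect(m,box((H>95)&(H<115)&(S>120)&(V>90),400,225,490,300),60))
st=box((V<85),140,185,255,255);print("stand",rect(m,st,30))
print(cast(m,[(162,215),(197,219),(233,223)],86))
print("bracket",cast(m,[(311,271)],5),"blower",cast(m,[(313,121)],50))
a=cv2.resize(im[175:315,80:270],None,fx=4,fy=4,interpolation=cv2.INTER_CUBIC)
cv2.imwrite("pics/standcrop.png",a)
E
```

```text
slot (array([ 471.3938 , -265.28772], dtype=float32), [np.float32(24.40066), np.float32(78.94752)], np.float32(0.33585063), array([447.55208333, 261.9375    ]))
rack (array([ 472.14703, -257.51727], dtype=float32), [np.float32(104.1956), np.float32(121.496826)], np.float32(1.9051139), array([442.29918033, 257.96311475]))
stand (array([551.14655, 221.60178], dtype=float32), [np.float32(88.29592), np.float32(190.6408)], np.float32(1.426481), array([201.91142857, 217.32857143]))
[[556.74252877 280.41434685  86.        ]
 [549.82123514 214.66353953  86.        ]
 [542.90966168 147.17985961  86.        ]]
bracket [[447.54182928  -4.89604873   5.        ]] blower [[745.41596536  -4.39120722  50.        ]]
```

View pics/standcrop.png

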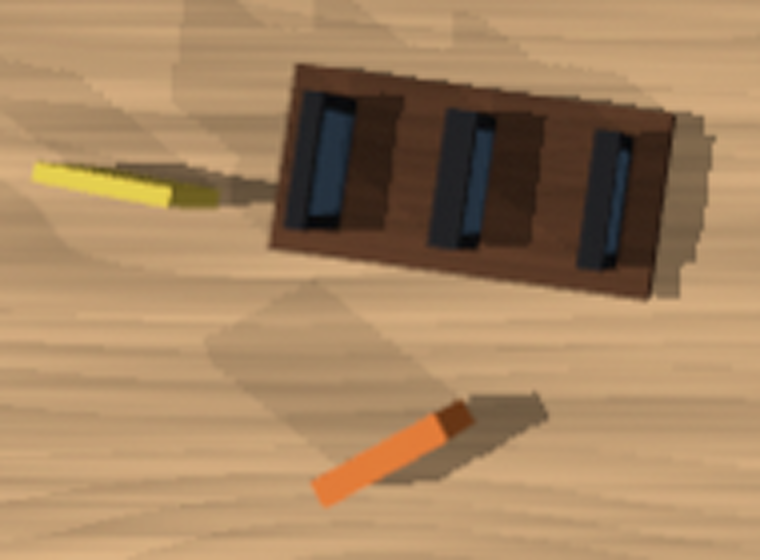

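The crop confirms the three black filters standing in the brown stand, with tops at about (156,215), (194,219) and (229,225) in the full picture. The yellow and orange pieces lie outside it. I'll go above the stand for a close look.

```bash
python3 - <<'E'
from h import *
m=imaging.camera_model("top")
print(cast(m,[(156.2,215),(193.8,219.5),(229.5,225)],86))
bot.move_ptp([550,218,270],[np.pi,0,np.pi-.14])
s=bot.get_state();m=imaging.camera_model("wrist");im=imaging.capture("wrist")
cv2.imwrite("pics/w1.png",im);print(s["t"],s["tcp_pos"],s["orientation"],s["contact_force"])
print({k:np.round(v,3).tolist() for k,v in m.items()})
np.save("w1.npy",m,allow_pickle=True)
E
```

```text
[[556.64776835 291.30173888  86.        ]
 [548.83460515 220.6397566   86.        ]
 [539.11730745 153.67609999  86.        ]]
1.975 [549.45404625 218.8611117  269.95775212] [ 3.14138756e+00 -3.59214380e-04  3.00288232e+00] [-0.2801644  -0.35982134  0.66798501]
{'K': [[358.747, 0.0, 276.506], [0.0, 358.747, 205.848], [0.0, 0.0, 1.0]], 'k1': -0.077, 'position': [478.619, 229.11, 412.001], 'rotation': [-0.288, -0.0, 1.433]}
```

View pics/w1.png

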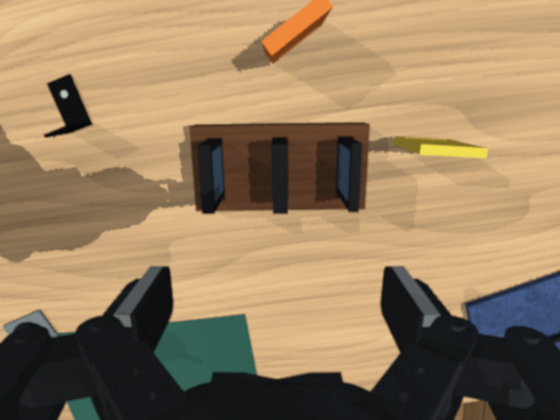

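Wrist view: the stand is square to the tool at (280,167), filter tops are at about x=207, 280 and 354, and the fingers are clear.

```bash
python3 - <<'E'
from h import *
m=np.load("w1.npy",allow_pickle=True).item()
im=cv2.imread("pics/w1.png");V=im.max(2)
P=cast(m,[(193,125),(368,124),(364,210),(196,211)],30);print(P.round(1),P.mean(0))
e=P[1]-P[0]+P[2]-P[3];print("yaw",np.arctan2(e[1],e[0])-np.pi/2,np.linalg.norm(e)/2)
for r in(150,175,200):print(r,[(i,int(V[r,i])) for i in list(range(192,230,2))+list(range(264,296,2))+list(range(332,368,2))])
for n,c in(("R",[(205,176)]),("M",[(280,176)]),("L",[(354,176)])):print(n,cast(m,c,86))
E
```

```text
[[491.2 139.1  30. ]
 [515.3 321.1  30. ]
 [609.1 310.1  30. ]
 [584.4 123.6  30. ]] [549.97604653 223.46738414  30.        ]
yaw -0.13151697157247955 185.86299255517463
150 [(192, 68), (194, 60), (196, 55), (198, 34), (200, 33), (202, 34), (204, 33), (206, 32), (208, 32), (210, 24), (212, 26), (214, 55), (216, 76), (218, 81), (220, 67), (222, 58), (224, 90), (226, 93), (228, 91), (264, 65), (266, 63), (268, 64), (270, 59), (272, 35), (274, 36), (276, 32), (278, 33), (280, 32), (282, 36), (284, 33), (286, 36), (288, 72), (290, 91), (292, 90), (294, 90), (332, 61), (334, 61), (336, 50), (338, 36), (340, 65), (342, 73), (344, 74), (346, 72), (348, 62), (350, 32), (352, 31), (354, 38), (356, 37), (358, 37), (360, 36), (362, 71), (364, 86), (366, 85)]
175 [(192, 117), (194, 71), (196, 62), (198, 54), (200, 33), (202, 33), (204, 32), (206, 28), (208, 32), (210, 30), (212, 38), (214, 74), (216, 80), (218, 80), (220, 79), (222, 60), (224, 72), (226, 89), (228, 89), (264, 53), (266, 54), (268, 54), (270, 52), (272, 36), (274, 33), (276, 33), (278, 32), (280, 31), (282, 33), (284, 33), (286, 
[... 274 characters left out ...]
), (196, 66), (198, 61), (200, 49), (202, 24), (204, 19), (206, 22), (208, 21), (210, 20), (212, 20), (214, 30), (216, 41), (218, 16), (220, 25), (222, 64), (224, 71), (226, 85), (228, 87), (264, 57), (266, 58), (268, 57), (270, 58), (272, 51), (274, 30), (276, 30), (278, 33), (280, 33), (282, 33), (284, 32), (286, 33), (288, 80), (290, 94), (292, 93), (294, 93), (332, 88), (334, 91), (336, 89), (338, 92), (340, 87), (342, 37), (344, 16), (346, 38), (348, 33), (350, 33), (352, 33), (354, 33), (356, 34), (358, 46), (360, 86), (362, 94), (364, 108), (366, 174)]
R [[536.63774776 154.19121354  86.        ]]
M [[546.27368173 223.12609082  86.        ]]
L [[555.60526959 291.23450227  86.        ]]
```

```bash
python3 - <<'E'
from h import *
yaw=np.pi-.132;c=np.array([550,222.3]);d=np.array([.1316,.991])
bot.grip(.47,20)
for k in(0,70,-70):
    x,y=c+k*d
    bot.movel([x,y,115],[np.pi,0,yaw],max_speed=200)
    bot.movel([x,y,60],max_speed=120)
    f0=bot.get_state()["contact_force"]
    bot.grip(0.0,20);bot.dwell(.2)
    s=bot.get_state();print(k,s["t"],s["opening"],s["gripper_force"],(s["contact_force"]-f0).round(2),s["tcp_pos"].round(1))
    bot.grip(.47);bot.movel([x,y,115],max_speed=120)
s=bot.get_state();print(s["t"],s["opening"])
im=imaging.capture("wrist");cv2.imwrite("pics/w2.png",im)
E
```

```text
0 4.6083 0.16641892824794433 27.163615822792053 [-2.76  0.23  5.46] [551.  222.6  61.2]
70 7.2667 0.106937016952823 25.46937346458435 [-0.55 -1.89  6.74] [560.  291.9  61.1]
-70 10.2917 0.13588694473502005 24.590320587158203 [-0.69  0.6   5.75] [541.7 153.1  61. ]
11.2833 0.470713138986133
```

Pinches read about 14.1, 9.1 and 11.6 mm, so the right-hand filter (stand -y bay, pixel (229,225)) is the 12 mm one. I'll take it and look at the rack from close by.

```bash
python3 - <<'E'
from h import *
x,y=np.array([550,222.3])-70*np.array([.1316,.991])
bot.movel([x,y,60],max_speed=120)
bot.grip(0.0,60);bot.dwell(.1);print(bot.get_state()["opening"])
bot.movel([x,y,72],max_speed=60);bot.movel([x,y,230],max_speed=200)
s=bot.get_state();print(s["t"],s["opening"],s["tcp_pos"],s["contact_force"])
bot.move_ptp([471,-263,230],[np.pi,0,np.pi+.334])
s=bot.get_state();m=imaging.camera_model("wrist");im=imaging.capture("wrist")
print(s["t"],s["opening"],s["tcp_pos"],s["orientation"],s["contact_force"])
cv2.imwrite("pics/w3.png",im);np.save("w3.npy",m,allow_pickle=True)
E
```

```text
0.12667104857533512
13.7 0.12698806451153877 [539.80032361 152.81797809 228.67854875] [-1.19656313  0.48990721 -0.26113008]
15.2583 0.12887261089932683 [ 471.17704207 -262.27488643  229.70645585] [ 3.14084783e+00 -6.81720802e-05 -2.80686904e+00] [ 0.83506409  0.48426797 -0.47282972]
```

View pics/w3.png

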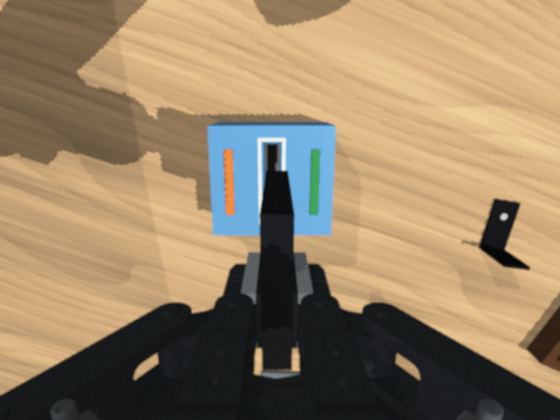

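The wrist view shows the filter held upright between the fingers. Its near top edge is at y≈215 (x 261–294) and its lower edge at y≈172. The rack top spans (209..335, 125..234) with the white slot frame at x 258–286.

```bash
python3 - <<'E'
from h import *
m=np.load("w3.npy",allow_pickle=True).item();im=cv2.imread("pics/w3.png");hsv=cv2.cvtColor(im,cv2.COLOR_BGR2HSV);H,S,V=cv2.split(hsv)
tcp=np.array([471.177,-262.275]);yw=np.pi-2.80687  # tool x axis = (cos,sin)(-2.80687)
yw=-2.80687;ex=np.array([np.cos(yw),np.sin(yw)]);ey=np.array([np.sin(yw),-np.cos(yw)])
loc=lambda px,z:(lambda P:np.c_[(P-tcp)@ex,(P-tcp)@ey])(cast(m,px,z)[:,:2])
o=lambda r,a,b,ch=V:[int(v) for v in ch[r,a:b]]
print("V row150",o(150,204,342)); print("V col240",[int(v) for v in V[112:245,240]]);
print("V row130 273",[int(v) for v in V[118:180,273]])
for r in(160,180,195,205,213,222,240):print(r,o(r,252,302))
blue=(H>95)&(H<115)&(S>100)&(V>200)
def edge(pts):
    q=loc(pts,60);p=np.polyfit(*(q.T if np.ptp(q[:,0])>np.ptp(q[:,1]) else q.T[::-1]),1);return p.round(4),q.mean(0).round(2)
L=[(np.argmax(blue[r,190:360])+189.5,r) for r in range(130,230)];Rr=[(359.5-np.argmax(blue[r,190:360][::-1]),r) for r in range(130,230)]
T=[(c,np.argmax(blue[100:,c])+99.5) for c in list(range(216,252))+list(range(292,328))]
B=[(c,249.5-np.argmax(blue[:250,c][::-1])) for c in list(range(218,238))+list(range(308,326))]
for n,e in zip("LRTB",(L,Rr,T,B)):print(n,e[0],e[-1],edge(e))
E
```

```text
V row150 [146, 148, 147, 144, 156, 201, 222, 224, 225, 225, 225, 224, 224, 225, 225, 225, 225, 225, 212, 168, 194, 225, 232, 233, 234, 234, 233, 218, 166, 205, 223, 226, 225, 225, 225, 226, 226, 226, 226, 226, 225, 225, 225, 225, 226, 225, 225, 225, 224, 226, 225, 225, 225, 229, 236, 243, 237, 221, 200, 182, 150, 120, 93, 66, 29, 17, 16, 18, 17, 20, 19, 19, 42, 80, 98, 141, 171, 200, 229, 241, 239, 234, 229, 226, 227, 226, 227, 226, 227, 226, 226, 226, 227, 226, 226, 227, 227, 227, 227, 226, 227, 228, 228, 227, 227, 226, 209, 156, 155, 158, 159, 158, 159, 161, 162, 164, 205, 225, 229, 229, 229, 229, 229, 230, 230, 230, 230, 230, 230, 228, 206, 163, 174, 179, 179, 180, 182, 184]
V col240 [205, 194, 165, 140, 132, 128, 128, 129, 127, 113, 108, 114, 128, 173, 215, 225, 227, 226, 226, 225, 226, 226, 226, 227, 226, 227, 226, 226, 226, 226, 226, 226, 226, 225, 226, 225, 225, 225, 226, 225, 225, 225, 225, 225, 225, 225, 225, 224, 224, 224, 225, 223, 224, 224, 223, 224, 225, 224, 224, 224, 225, 224, 224, 224, 225, 224, 224, 223, 224, 224, 223, 223, 224, 224, 224, 224, 223, 224, 224, 224, 224
[... 1895 characters left out ...]
 226, 226, 227, 226, 226]
240 [204, 204, 205, 203, 203, 203, 203, 179, 117, 50, 34, 33, 33, 36, 34, 34, 32, 35, 36, 32, 32, 35, 32, 35, 34, 32, 36, 32, 33, 33, 32, 33, 34, 33, 33, 34, 35, 35, 34, 32, 47, 115, 175, 198, 199, 200, 200, 201, 203, 204]
L (np.float64(207.5), 130) (np.float64(213.5), 229) (array([-1.70000e-03, -5.85952e+01]), array([  2.79, -58.6 ]))
R (np.float64(334.5), 130) (np.float64(329.5), 229) (array([2.20000e-03, 4.97196e+01]), array([ 2.87, 49.73]))
T (216, np.float64(125.5)) (327, np.float64(125.5)) (array([6.00000e-04, 5.05213e+01]), array([50.52, -4.1 ]))
B (218, np.float64(233.5)) (325, np.float64(233.5)) (array([ 2.60000e-03, -4.79071e+01]), array([-47.92,  -6.08]))
```

```bash
python3 - <<'E'
from h import *
m=np.load("w3.npy",allow_pickle=True).item();im=cv2.imread("pics/w3.png");V=im.max(2)
tcp=np.array([471.177,-262.275]);yw=-2.80687;ex=np.array([np.cos(yw),np.sin(yw)]);ey=np.array([np.sin(yw),-np.cos(yw)])
col=V[165:235,277].astype(float);print([int(v) for v in V[205:230,265:285].mean(1)])
loc=lambda px,z:(lambda P:np.c_[(P-tcp)@ex,(P-tcp)@ey])(cast(m,px,z)[:,:2])
f=loc([(276.5,222),(276.5,216),(276.5,172)],255)
print(f,loc([(276.5,172)],175.5),loc([(259.9,222),(293.2,222)],255))
fy=f[0,1];fx=f[1,0]-33
g=tcp+ (1.31-fx)*ex+(-4.43-fy)*ey;print("fx,fy",fx,fy,"go",g)
f0=bot.get_state()["contact_force"]
bot.movel([*g,125],[np.pi,0,-2.8059],max_speed=120)
s=bot.get_state();m=imaging.camera_model("wrist");im=imaging.capture("wrist")
print(s["t"],s["tcp_pos"],s["orientation"],s["contact_force"],f0)
cv2.imwrite("pics/w4.png",im);np.save("w4.npy",m,allow_pickle=True)
cv2.imwrite("pics/w4c.png",cv2.resize(im[100:300,150:410],None,fx=3,fy=3,interpolation=cv2.INTER_CUBIC))
E
```

```text
[16, 17, 15, 16, 15, 16, 15, 16, 19, 26, 31, 33, 33, 33, 33, 33, 33, 33, 33, 33, 33, 33, 33, 33, 34]
[[ 3.10637511e+01  1.26190083e-02]
 [ 3.32358194e+01  1.01788539e-02]
 [ 4.85262749e+01 -7.00128775e-03]] [[32.86737064  0.08587597]] [[31.05824671 -5.69958818]
 [31.06734141  5.75979175]]
fx,fy 0.2358193692660251 0.012619008308728473 go [ 471.62186729 -266.82393622]
16.3333 [ 472.15619891 -267.12795628  125.69146424] [-3.14050028e+00  7.04608903e-04 -2.80576655e+00] [ 0.44334999  0.0994749  -0.42232965] [-0.26818764  0.4219101  -0.25657966]
```

View pics/w4c.png

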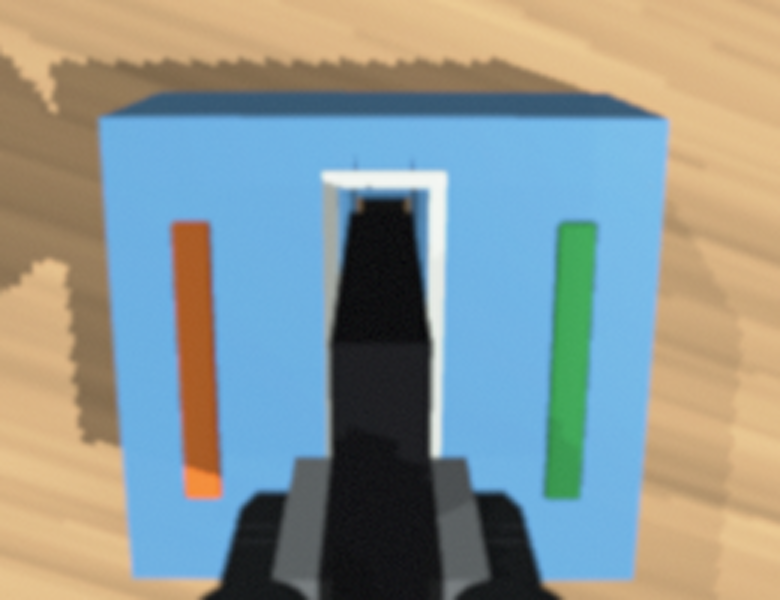

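The crop shows the filter's lower edge (crop x 360–408, y≈200) centred in the white slot frame (x 322–447). I'll check the numbers, then insert by feel.

```bash
python3 - <<'E'
from h import *
m=np.load("w4.npy",allow_pickle=True).item();im=cv2.imread("pics/w4.png");hsv=cv2.cvtColor(im,cv2.COLOR_BGR2HSV);H,S,V=cv2.split(hsv)
tcp=np.array([472.156,-267.128]);yw=-2.80577;ex=np.array([np.cos(yw),np.sin(yw)]);ey=np.array([np.sin(yw),-np.cos(yw)])
def loc(px,z):P=cast(m,px,z)[:,:2];return np.c_[(P-tcp)@ex,(P-tcp)@ey]
blue=(H>95)&(H<115)&(S>100)&(V>180)
L=[(np.argmax(blue[r,170:400])+169.5,r) for r in range(145,255)];R=[(399.5-np.argmax(blue[r,170:400][::-1]),r) for r in range(145,255)]
T=[(c,np.argmax(blue[100:,c])+99.5) for c in list(range(192,250))+list(range(305,365))]
B=[(c,309.5-np.argmax(blue[:310,c][::-1])) for c in list(range(198,215))+list(range(342,358))]
for n,e in zip("LRTB",(L,R,T,B)):q=loc(e,60);print(n,np.median(q,0).round(2),np.polyfit(*(q.T if n in"LR" else q.T[::-1]),1).round(4))
print("V",[int(v) for v in V[155:175,277]],[int(v) for v in V[205:222,277]])
for r in(175,190,205,222,235):print(r,[int(v) for v in V[r,255:302]])
print(loc([(278,166.5)],71.5),loc([(277,214)],151))
E
```

```text
L [ 13.74 -53.91] [ 2.00000e-04 -5.39142e+01]
R [13.89 54.81] [-1.00000e-04  5.48059e+01]
T [50.18 16.62] [1.30000e-03 5.01925e+01]
B [-48.79 -40.84] [ 6.00000e-04 -4.88117e+01]
V [226, 225, 231, 241, 244, 244, 239, 223, 195, 170, 130, 76, 34, 19, 17, 18, 18, 12, 14, 12] [15, 18, 17, 17, 19, 14, 19, 16, 20, 24, 32, 33, 35, 34, 35, 34, 35]
175 [226, 222, 200, 174, 169, 170, 169, 185, 197, 183, 134, 72, 27, 17, 17, 18, 14, 16, 15, 15, 17, 19, 18, 16, 17, 18, 15, 18, 16, 18, 18, 19, 47, 99, 151, 174, 184, 208, 232, 243, 245, 244, 238, 234, 230, 228, 229]
190 [227, 224, 208, 179, 169, 170, 169, 155, 109, 52, 20, 13, 16, 19, 18, 14, 17, 16, 15, 18, 20, 13, 12, 17, 20, 17, 17, 19, 19, 17, 17, 15, 16, 17, 43, 105, 169, 208, 225, 234, 234, 233, 229, 229, 228, 228, 228]
205 [226, 226, 216, 185, 168, 148, 94, 37, 16, 18, 19, 15, 17, 16, 16, 16, 17, 18, 19, 20, 19, 17, 15, 16, 15, 16, 16, 15, 16, 19, 19, 21, 14, 19, 14, 17, 51, 135, 211, 234, 233, 231, 228, 228, 228, 228, 227]
222 [226, 226, 220, 185, 136, 80, 42, 33, 34, 33, 33, 34, 36, 34, 34, 32, 35, 34, 35, 34, 34, 35, 35, 32, 33, 35, 35, 34, 34, 36, 35, 34, 32, 36, 35, 33, 33, 49, 114, 187, 227, 229, 228, 228, 228, 228, 227]
235 [226, 226, 221, 195, 156, 99, 45, 35, 33, 35, 35, 35, 34, 36, 34, 34, 34, 35, 35, 35, 35, 36, 35, 35, 35, 34, 34, 35, 34, 34, 34, 33, 35, 35, 36, 35, 33, 47, 112, 189, 226, 228, 227, 226, 227, 226, 226]
[[35.9404573   0.83957645]] [[34.00109102  0.2489535 ]]
```

```bash
python3 - <<'E'
from h import *
g=[471.62,-266.82]
f0=bot.get_state()["contact_force"].copy()
def st(z):
    s=bot.get_state();f=s["contact_force"]-f0;print(z,round(s["t"],2),s["tcp_pos"].round(2),f.round(2),round(s["opening"],3));return f
z=125
for z in (116,112,108,104,100,96,93):
    hit=bot.movel([*g,z],max_speed=20,threshold=7)
    f=st(z)
    if hit or f[2]>7: print("hit");break
E
```

```text
116 16.98 [ 471.55 -266.76  115.87] [ 0.04 -0.77  0.86] 0.129
112 17.33 [ 471.56 -266.69  111.81] [ 0.23 -0.02  0.94] 0.123
108 17.68 [ 471.53 -266.71  107.83] [-0.01  0.25  1.23] 0.129
104 18.03 [ 471.72 -267.13  103.96] [ 0.67 -0.8   0.74] 0.129
100 18.38 [ 471.7  -266.93   99.91] [ 0.77 -0.97 -0.05] 0.129
96 18.73 [ 471.57 -266.78   95.77] [ 1.2  -1.61  0.56] 0.125
93 19.03 [ 471.53 -266.71   92.77] [ 0.34 -1.49 -1.03] 0.127
```

```bash
python3 - <<'E'
from h import *
g=[471.62,-266.82]
f0=np.array([.44,.1,-.42])
def F(n=6):
    a=[]
    for _ in range(n):bot.dwell(.02);a.append(bot.get_state()["contact_force"]-f0)
    return np.mean(a,0)
z=93.
while z>70:
    f=F(6 if z<93 else 10)
    s=bot.get_state();print(z,round(s["t"],2),round(s["tcp_pos"][2],2),f.round(2),round(s["opening"],3))
    if f[2]>10.8:break
    z-= 1 if f[2]<2.5 else (.5 if f[2]<8.5 else .25)
    if bot.movel([*g,z],max_speed=15,threshold=9):print("thr")
else: print("not found")
if f[2]>10.8:
    for _ in range(6):bot.dwell(.15);print(F(3).round(2))
print(bot.get_state()["t"])
E
```

```text
93.0 19.2 92.88 [ 0.35 -1.74 -1.46] 0.124
92.0 19.55 92.03 [ 0.33 -1.38 -0.67] 0.129
91.0 19.9 90.98 [ 0.05 -1.89 -0.26] 0.128
90.0 20.25 89.96 [ 0.45 -1.99 -0.16] 0.129
89.0 20.6 88.95 [ 0.41 -1.74 -0.28] 0.126
88.0 20.95 87.92 [ 0.12 -1.89 -0.42] 0.13
87.0 21.3 86.96 [ 0.59 -1.73 -0.63] 0.128
86.0 21.65 85.96 [ 0.35 -2.42 -0.32] 0.129
85.0 22.0 84.93 [ 0.51 -1.74 -0.54] 0.128
84.0 22.35 83.93 [ 0.73 -1.74 -0.49] 0.125
83.0 22.7 83.2 [-0.32 -1.36  2.43] 0.129
82.0 23.05 82.53 [-0.68 -0.99  6.38] 0.125
81.5 23.4 82.23 [-1.53 -0.53  8.5 ] 0.128
81.25 23.75 82.13 [-1.89 -0.43  9.45] 0.125
81.0 24.1 82.01 [-2.22 -0.47 10.27] 0.127
80.75 24.45 81.86 [-2.03 -0.2  11.41] 0.13
[-2.36 -0.57 11.9 ]
[-2.05 -0.28 11.07]
[-2.33 -0.06 11.82]
[-2.54 -0.62 11.18]
[-2.55 -0.15 10.86]
[-2.250e+00 -1.000e-02  1.102e+01]
25.65
```

```bash
python3 - <<'E'
from h import *
g=[471.62,-266.82]
bot.movel([*g,83],max_speed=10);bot.dwell(.1)
bot.grip(.4,20);bot.dwell(.2)
bot.movel([*g,125],max_speed=80);bot.movel([*g,230],max_speed=150)
bot.dwell(.3);s=bot.get_state();print(s["t"],s["contact_force"],s["tcp_pos"])
m=imaging.camera_model("wrist");im=imaging.capture("wrist");cv2.imwrite("pics/w5.png",im)
t=imaging.capture("top");a=im[90:300,130:430];a=cv2.resize(a,(500,350));b=cv2.resize(t[180:260,130:270],(298,170));c=np.zeros((350,798,3),np.uint8);c[:,:500]=a;c[:170,500:]=b
cv2.imwrite("pics/end.png",c);np.save("w5.npy",m,allow_pickle=True)
E
```

```text
28.5 [-0.3924231  -0.16901209 -0.20104986] [ 471.31158843 -266.58598862  229.29543324]
```

View pics/end.png

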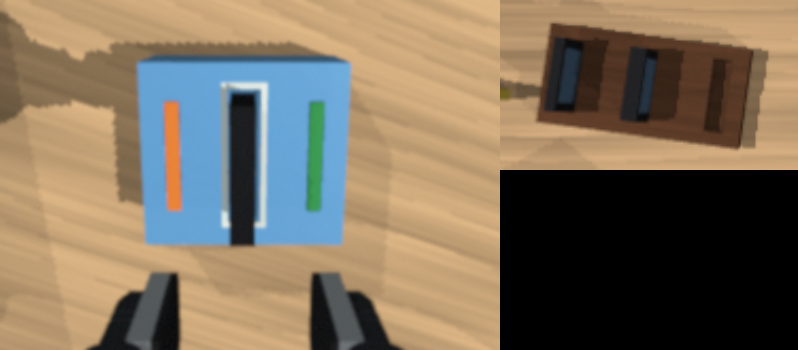

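The filter stands in the slot upright, released and in line (crop (243,165)). The other two still stand in their bays and the robot is clear, so I'm handing in.

```bash
python3 -c "
from bench import bot
print(bot.sign_off())"
```

```text
the job is handed in; nothing more can be done
None
```

I handed the job in at about 28.5 s: the 12 mm filter (from the stand's -y bay) stands upright and released in the middle slot after a push of about 12 N for over a second, and the other two are still in their bays; no verdict came back.

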